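# Set the stripped hub parts out in refit order

### The job

Four parts of a stripped hub stand in a row of tin dishes on the wooden board, in the order they came off, first-off nearest the robot. Set them out for refitting by moving them to the grey tray in reverse order, one to a bay: the part nearest the robot goes into the farthest bay, the second into the second farthest, and so on until the farthest part is in the nearest bay. Keep each one upright, set it down gently without dropping it, and leave all four standing flat in their bays.

Things in the scene. Friction and masses are not known exactly. Their poses are not given: they have to be found in the camera images.
- nut: Dark steel hexagon nut, axis upright: hexagon 46 mm across flats and 36 mm high, with a round collar of 40 mm diameter and 10 mm height on top (46 mm in all), about 0.3 kg. Flats face along its y axis (both ways) and every 60 degrees from there. Loose, upright in its dish (up to 4 mm off the dish's centre). Origin: centre of its underside; z is its axis, up.
- spacer: Bright steel round spacer sleeve, 44 mm diameter, 62 mm tall (the tallest part), dark bore mark on top, about 0.35 kg. Loose, upright in its dish (up to 4 mm off the dish's centre). Origin: centre of its underside; z is its axis, up.
- bearing: Bright steel double-row ball bearing, 54 mm diameter, 36 mm tall (the lowest part), black seal ring and dark bore on top, about 0.35 kg. Loose, upright in its dish (up to 4 mm off the dish's centre). Origin: centre of its underside; z is its axis, up.
- bush: Brass flanged bush: flange at the bottom 56 mm diameter and 8 mm thick, above it a round body of 38 mm diameter up to 48 mm in all, about 0.3 kg. Loose, upright in its dish (up to 4 mm off the dish's centre). Origin: centre of its underside; z is its axis, up.
- board: Strip-down rack: fixed wooden board 320 x 92 x 12 mm lying on the bench, either on the robot's left or on its right. Origin: centre of its underside; x runs along the row of dishes, away from the robot; y across it; z up. The four dishes stand on it (their undersides at z = 12 mm) at x = -114, -38, +38 and +114 mm, y = 0.
- tray: Refit rack: fixed grey painted steel tray 308 x 80 mm with four open bays in a row, on the other side. Origin: centre of its underside; x runs along the row, away from the robot; y across it; z up. Bay centres at x = -114, -38, +38 and +114 mm, y = 0; each bay is 72 x 72 mm inside; floor 4 mm above the bench, the 4 mm thick walls and partitions rise 12 mm above the bench.
- nut_dish: Shallow square tin dish, open on top, 72 x 72 mm, lip 7 mm high and 3 mm thick, floor 3 mm thick; fixed on the wooden board, its place in the row drawn at random. It is the dish in which the nut stands at the start (all four dishes look alike). Origin: centre of its underside; z up.
- spacer_dish: Shallow square tin dish, open on top, 72 x 72 mm, lip 7 mm high and 3 mm thick, floor 3 mm thick; fixed on the wooden board, its place in the row drawn at random. It is the dish in which the spacer stands at the start (all four dishes look alike). Origin: centre of its underside; z up.
- bearing_dish: Shallow square tin dish, open on top, 72 x 72 mm, lip 7 mm high and 3 mm thick, floor 3 mm thick; fixed on the wooden board, its place in the row drawn at random. It is the dish in which the bearing stands at the start (all four dishes look alike). Origin: centre of its underside; z up.
- bush_dish: Shallow square tin dish, open on top, 72 x 72 mm, lip 7 mm high and 3 mm thick, floor 3 mm thick; fixed on the wooden board, its place in the row drawn at random. It is the dish in which the bush stands at the start (all four dishes look alike). Origin: centre of its underside; z up.
Not all that is in view belongs to the job. Leave any blue or orange look-alike of the bush alone. Leave any pink look-alike of the bearing alone.

How it is judged:
By the outcome, as a careful person would: the job done as asked, in the order asked, and still so for the second after the job is handed in, with the robot touching nothing.
It also fails if it takes over 109 s, if anything falls off the work surface, if the arm or the gripper's body presses on something with over 40 N, if the wrist force passes 120 N, or if a joint passes its speed limit or range.

### The arm

A 6-joint arm with a two-finger parallel gripper is mounted at the origin on the work surface. World frame = base frame: x ahead of the robot, y to its left, z up, the work surface at z = 0. Lengths are in m, angles in rad, forces in N, time in s.
With the tool pointing down it reaches from about 0.225 to 0.875 m from the base axis. Payload 3.4 kg.
Tool frame: the origin (TCP) lies at the very end of the fingers, on their centre line; the grasp point (between the pads) lies 19 mm behind it; z points along the fingers, y is the line along which they close (so a half turn about z gives the same grasp; the last joint's range is limited). The gripper opens to 85 mm and grips with 20 to 120 N. Pads are 22 mm wide; open, the fingers measure 114 mm over their backs; the gripper's body (76 mm by 85 mm) begins 54 mm behind the grasp point. The pads swing forward as they close: fully open they stand 13 mm farther back than shut.
Start: joints at [-1.464, 0.276, 1.505, -0, 1.361, -0.121], TCP at [0.13, -0.56, 0.231] pointing down, gripper open.
Joint ranges: [-2.89, 2.89], [-0.75, 2.08], [0.22, 2.7], [-1.18, 4.32], [0.11, 2.71], [-2.7, 2.7]. Speed limits (rad/s): [2.57, 2.57, 3.14, 3.14, 3.14, 3.14].

### API

Orientations are given as a unit quaternion [w, x, y, z].
In Python, from rig import get_state, optics, sign_off gives the robot as it stands.
- The arm moves only by the tool send_rows, never from a script. Its argument "increments" is a list of rows, each an object with "gripper": the gripper's target within -1 to 1 (shut at 1, half-way at 0, fully open at -1); "linear": the shift along the world's x, y, z in m, a list of three; "delta_rot": the turn, a rotation vector about the world's x, y, z in rad, a list of three. In form: [{"gripper": gripper, "linear": [dx, dy, dz], "delta_rot": [rx, ry, rz]}, ...]. A call has 1 to 8 rows; each row is the pose to reach, as a shift and turn from the pose commanded when the call began; what a row does not reach only later rows make up. A row lasts 1/10 s, in which the tool goes at most 50 mm and 8.59 degrees, less where a joint would pass 70% of its speed; a pose out of reach is approached as far as the arm can. A call with a gripper value outside its range is refused whole. The fingers move at their own pace and stop on an object; "newtons" is the grip in N (left out, the last holds). Time passes only in rows, so rows that repeat a pose let the fingers close. It gives the time, the measured TCP pose, the force, the opening and the grip force at its end, in the units of the state.
- get_state(): the state, without advancing time (a new reading comes with each control period).
- optics.get_image(name): name is "side" or "top"; returns a dict with "pixels" (384x512x3 uint8, blue, green, red), "K" (3x3 intrinsics, pixels), "k1" (the pictures are not rectified: a ray, as slopes to the right and down, at radius r is drawn at 1 + k1 r^2 times it, then the intrinsics apply), "rvec" (rotation vector, rad) and "tvec" (3), from world to camera coordinates, as OpenCV has them. Camera axes: x right, y down, z forward; pixel columns grow to the right and rows downward; lengths in m; the calibration is good to about 2 mm. A picture is of the moment at which its call begins. There is no depth.
- sign_off(): hands the job in; it is judged then, once.
The state is a dict: "clock": time; "qpos": joint angles; "qd": joint speeds; "effort": joint torques, N m; "position": TCP position; "ee_rot": TCP orientation; "contact_force": force on the tool from outside, world axes, zero at the start; "moment": the same for the moment, N m; "width": finger opening in m; "gripper_force": force on a finger pad.
Only numpy, scipy, OpenCV 4.12 (cv2) and the standard library are available. Lean on these libraries where they do the work, as an engineer would, in place of code of your own. Each camera call takes 0.05 s, during which the arm holds its last target. There are 200 camera calls.

## Working session

There is one attempt and no reset: what is moved stays moved. The work goes in short steps, Python scripts to look and compute and a tool call to move; the robot and the scene stay as the last step left them, time stands still between calls to the robot, and variables do not carry over. Pictures are saved under pics/ and viewed, at most 14 in all, crops included, and the job is handed in when it is done.

Besides the shell and the picture viewer there is one more tool, called after "Emit:" as a command line: name --argument value ..., lists and objects as JSON in quotes. send_rows: Moves the arm, as the interface text tells. Its arguments: {"type":"object","properties":{"increments":{"type":"array"},"newtons":{"type":"number"}},"required":["increments"]}

```bash
mkdir -p pics; ls
cat > h.py <<'E'
import numpy as np, cv2
from rig import get_state, optics, sign_off
def shot(name,fn=None):
    d=optics.get_image(name)
    d={k:(np.array(v) if k!='k1' else float(v)) for k,v in d.items()}
    if fn: cv2.imwrite('pics/'+fn,d['pixels'])
    return d
def dist(d): return np.array([d['k1'],0,0,0,0.])
def ray(d,uv,z):
    p=cv2.undistortPoints(np.array(uv,float).reshape(-1,1,2),d['K'],dist(d)).reshape(-1,2)
    R=cv2.Rodrigues(d['rvec'].astype(float))[0]; t=d['tvec'].reshape(3)
    c=-R.T@t; v=np.c_[p,np.ones(len(p))]@R
    return c+v*((z-c[2])/v[:,2])[:,None]
def proj(d,X): return cv2.projectPoints(np.array(X,float).reshape(-1,1,3),d['rvec'].astype(float),d['tvec'].astype(float),d['K'],dist(d))[0].reshape(-1,2)
E
python3 - <<'E'
from h import *
for n in('top','side'):
    d=shot(n,n+'0.png'); R=cv2.Rodrigues(d['rvec'].astype(float))[0]; print(n,-R.T@d['tvec'].reshape(3),d['k1'],d['K'][0,0])
print(get_state())
E
```

```text
pics
top [ 0.37786869 -0.05865443  1.15762004] -0.09898569769267501 444.02602883953546
side [-0.03063813  0.56115173  0.58367469] -0.08851693398950425 412.8681867915158
{'clock': 0.1, 'qpos': array([-1.46398362e+00,  2.76515761e-01,  1.50595545e+00,  2.03415313e-05,
        1.36066558e+00, -1.21029003e-01]), 'qd': array([ 1.57248547e-03, -2.63740864e-03, -2.76675110e-03, -2.91329649e-05,
       -3.98139435e-04, -7.07702264e-04]), 'effort': array([ 1.59054842e-03, -4.17699158e+01, -2.46404779e+01, -1.67444505e-04,
        5.76194157e-03,  1.33802702e-07]), 'position': array([ 0.12981762, -0.55970999,  0.23055566]), 'ee_rot': array([-7.71979580e-04,  9.93517980e-01,  1.13672457e-01,  1.54330929e-05]), 'contact_force': array([ 0.24135351,  0.56942338, -0.14776741]), 'moment': array([0.01204426, 0.00342234, 0.03706493]), 'gripper_force': 0.0, 'width': 0.08529986944424439}
```

View pics/top0.png

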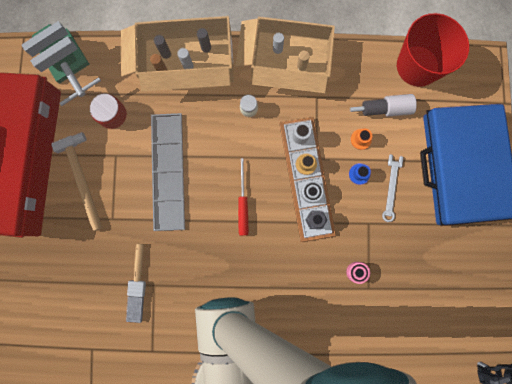

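View pics/side0.png

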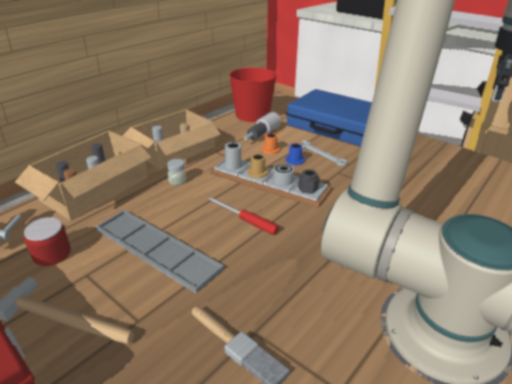

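The top view shows the board on the right, at about (282–335, 118–241). From near to far it holds the nut (316,219), bearing (312,191), bush (306,162) and spacer (302,131). The tray is on the left, at about (152–185, 115–231). The side view confirms this order.

Run:
```python
from h import *
d=shot('top'); im=d['pixels']
a=cv2.resize(im[112:246,276:342],None,fx=4.4,fy=4.4,interpolation=cv2.INTER_CUBIC)
b=cv2.resize(im[112:246,140:206],None,fx=4.4,fy=4.4,interpolation=cv2.INTER_CUBIC)
cv2.imwrite('pics/crop1.png',np.hstack([a,b]))
hsv=cv2.cvtColor(im,cv2.COLOR_BGR2HSV)
def rect(mask,z,off,nm):
    mask=cv2.morphologyEx(mask,cv2.MORPH_CLOSE,np.ones((7,7)))
    c=max(cv2.findContours(mask,0,2)[0],key=cv2.contourArea).reshape(-1,2)+off
    P=ray(d,c,z); r=cv2.minAreaRect((P[:,:2]*1000).astype(np.float32)); print(nm,r)
m=np.uint8((hsv[...,1]<60)&(hsv[...,2]>60))*255
rect(m[105:240,145:195],.012,[145,105],'tray')
rect(m[112:246,276:342],.022,[276,112],'dishes')
```

```text
tray ((553.18603515625, 191.26124572753906), (310.0899353027344, 82.44406127929688), 3.7011122703552246)
dishes ((539.9381103515625, -174.8920135498047), (301.5132141113281, 74.20645141601562), 10.711272239685059)
```

View pics/crop1.png

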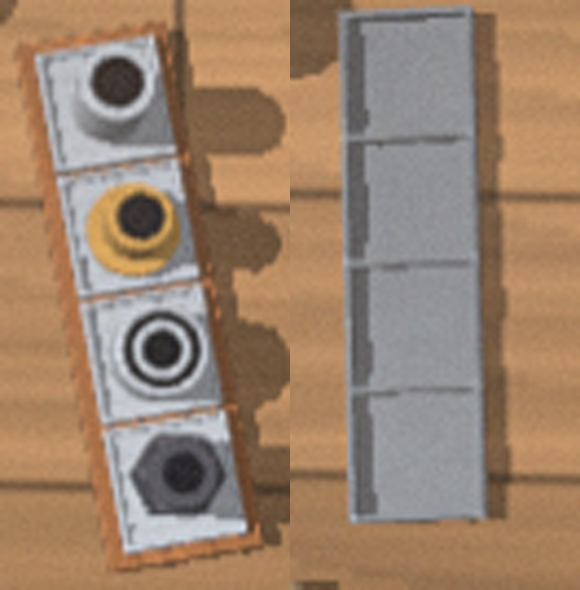

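The crop clearly shows the bores: spacer (117,80), bush (140,215), bearing (162,349) and nut (183,473). The nut's hexagon has vertices left and right. The tray measures 310x82 and the dish row 301x74, which match the given sizes.

```bash
cat > meas.py <<'E'
from h import *
d=shot('top'); im=d['pixels']; g=cv2.cvtColor(im,cv2.COLOR_BGR2GRAY)
b=np.radians(10.71); c=np.array([.540,-.175]); ux=np.array([np.cos(b),np.sin(b)])
for i,(n,u,z,th) in enumerate([('nut',(317.6,219.5),.061,50),('bearing',(312.8,191.3),.051,70),('bush',(307.8,160.9),.063,75),('spacer',(302.6,130.2),.077,75)]):
    x0,y0=int(u[0])-8,int(u[1])-8
    s=cv2.resize(g[y0:y0+18,x0:x0+18],None,fx=8,fy=8,interpolation=cv2.INTER_CUBIC)
    k,l,st,ce=cv2.connectedComponentsWithStats(np.uint8(s<th))
    j=1+np.argmin(np.linalg.norm(ce[1:]-((np.array(u)-[x0,y0]+.5)*8),axis=1))
    uv=(ce[j]+.5)/8-.5+[x0,y0]
    print(n,uv.round(1),'area px',st[j,4]/64,'pos',ray(d,uv,z)[0].round(4),'dish',(c+ux*(-.114+.076*i)).round(4))
x0,y0=302,204
s=cv2.resize(im[y0:y0+32,x0:x0+32],None,fx=8,fy=8,interpolation=cv2.INTER_CUBIC)
m=np.uint8(s.max(2)<118)
cn=max(cv2.findContours(m,0,2)[0],key=cv2.contourArea)
P=ray(d,(cn.reshape(-1,2)+.5)/8-.5+[x0,y0],.051)[:,:2]; P=P-P.mean(0)
print('ext',[(a,round(float(np.ptp(P@[np.cos(np.radians(a)),np.sin(np.radians(a))]))*1000,1)) for a in range(0,180,6)])
E
python3 meas.py
```

```text
nut [317.3 219.1] area px 55.0 pos [ 0.4312 -0.1958  0.061 ] dish [ 0.428  -0.1962]
bearing [312.6 191.2] area px 45.171875 pos [ 0.5018 -0.1849  0.051 ] dish [ 0.5027 -0.1821]
bush [307.6 160.8] area px 74.625 pos [ 0.5768 -0.1707  0.063 ] dish [ 0.5773 -0.1679]
spacer [302.3 130.1] area px 90.15625 pos [ 0.6516 -0.1556  0.077 ] dish [ 0.652  -0.1538]
ext [(0, 44.8), (6, 46.4), (12, 47.8), (18, 49.1), (24, 50.2), (30, 50.9), (36, 51.1), (42, 50.9), (48, 50.2), (54, 49.5), (60, 48.7), (66, 50.2), (72, 52.0), (78, 53.4), (84, 54.3), (90, 54.6), (96, 54.6), (102, 54.0), (108, 52.9), (114, 51.5), (120, 51.3), (126, 52.4), (132, 52.9), (138, 52.9), (144, 52.6), (150, 52.1), (156, 51.2), (162, 49.9), (168, 48.2), (174, 46.5)]
```

Emit:
send_rows --increments '[{"gripper": -1,"linear": [0.03,0.036,-0.0],"delta_rot": [0,0,0.07]},{"gripper": -1,"linear": [0.07,0.085,0],"delta_rot": [0,0,0.14]},{"gripper": -1,"linear": [0.1,0.12,0],"delta_rot": [0,0,0.21]},{"gripper": -1,"linear": [0.13,0.157,0],"delta_rot": [0,0,0.28]},{"gripper": -1,"linear": [0.16,0.193,0],"delta_rot": [0,0,0.28]},{"gripper": -1,"linear": [0.19,0.23,0],"delta_rot": [0,0,0.28]},{"gripper": -1,"linear": [0.22,0.266,0],"delta_rot": [0,0,0.28]},{"gripper": -1,"linear": [0.25,0.302,0],"delta_rot": [0,0,0.28]}]' --newtons 50

```text
clock: 1.0
position: [0.3807, -0.2563, 0.2314]
ee_rot: [0.0, 0.968, 0.251, 0.0]
contact_force: [0.4, -0.6, 0.2]
width: 0.0853
gripper_force: 0.0
```

Emit:
send_rows --increments '[{"gripper": -1,"linear": [0.025,0.03,0],"delta_rot": [0,0,0]},{"gripper": -1,"linear": [0.05,0.061,-0.03],"delta_rot": [0,0,0]},{"gripper": -1,"linear": [0.05,0.061,-0.07],"delta_rot": [0,0,0]},{"gripper": -1,"linear": [0.05,0.061,-0.11],"delta_rot": [0,0,0]},{"gripper": -1,"linear": [0.05,0.061,-0.14],"delta_rot": [0,0,0]},{"gripper": -1,"linear": [0.05,0.061,-0.17],"delta_rot": [0,0,0]},{"gripper": -1,"linear": [0.05,0.061,-0.19],"delta_rot": [0,0,0]},{"gripper": -1,"linear": [0.05,0.061,-0.19],"delta_rot": [0,0,0]}]'

```text
clock: 1.8
position: [0.4277, -0.1958, 0.0389]
ee_rot: [-0.002, 0.968, 0.251, -0.002]
contact_force: [-0.2, 0.3, 0.8]
width: 0.0853
gripper_force: 0.0
```

Run:
```python
from h import *
d=shot('side'); cv2.imwrite('pics/s1.png',cv2.resize(d['pixels'][120:240,190:350],None,fx=4,fy=4,interpolation=cv2.INTER_CUBIC)); print(get_state()['position'])
```

```text
[ 0.42895535 -0.19659114  0.04037974]
```

View pics/s1.png

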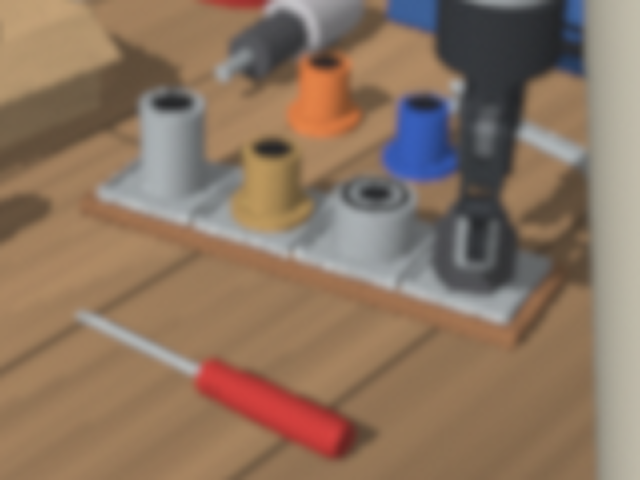

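The near finger, with its pad at crop (475,240), straddles the nut centrally and clears the bearing. I'll lower the tool and grip.

Emit:
send_rows --increments '[{"gripper": -1,"linear": [0.001,0,-0.007],"delta_rot": [0,0,0]},{"gripper": -1,"linear": [0.001,0,-0.014],"delta_rot": [0,0,0]},{"gripper": 1,"linear": [0.001,0,-0.014],"delta_rot": [0,0,0]},{"gripper": 1,"linear": [0.001,0,-0.014],"delta_rot": [0,0,0]},{"gripper": 1,"linear": [0.001,0,-0.014],"delta_rot": [0,0,0]},{"gripper": 1,"linear": [0.001,0,-0.014],"delta_rot": [0,0,0]},{"gripper": 1,"linear": [0.001,0,-0.014],"delta_rot": [0,0,0]},{"gripper": 1,"linear": [0.001,0,-0.014],"delta_rot": [0,0,0]}]'

```text
clock: 2.65
position: [0.4308, -0.197, 0.0279]
ee_rot: [-0.0, 0.968, 0.251, 0.0]
contact_force: [-0.9, 1.6, 5.6]
width: 0.0454
gripper_force: 53.3
```

Emit:
send_rows --increments '[{"gripper": 1,"linear": [0,0,0.015],"delta_rot": [0,0,0]},{"gripper": 1,"linear": [0,0,0.045],"delta_rot": [0,0,0]},{"gripper": 1,"linear": [0,0,0.08],"delta_rot": [0,0,0]},{"gripper": 1,"linear": [0,0,0.105],"delta_rot": [0,0,0]},{"gripper": 1,"linear": [0.01,0.017,0.11],"delta_rot": [0,0,-0.03]},{"gripper": 1,"linear": [0.026,0.044,0.11],"delta_rot": [0,0,-0.08]},{"gripper": 1,"linear": [0.046,0.077,0.11],"delta_rot": [0,0,-0.13]},{"gripper": 1,"linear": [0.066,0.111,0.11],"delta_rot": [0,0,-0.18]}]'

```text
clock: 3.45
position: [0.497, -0.0854, 0.1369]
ee_rot: [0.0, 0.987, 0.162, -0.0]
contact_force: [0.1, -0.9, -3.3]
width: 0.0449
gripper_force: 52.5
```

Emit:
send_rows --increments '[{"gripper": 1,"linear": [0.02,0.034,0],"delta_rot": [0,0,-0.05]},{"gripper": 1,"linear": [0.04,0.067,0],"delta_rot": [0,0,-0.1]},{"gripper": 1,"linear": [0.06,0.101,0],"delta_rot": [0,0,-0.15]},{"gripper": 1,"linear": [0.08,0.134,0],"delta_rot": [0,0,-0.2]},{"gripper": 1,"linear": [0.1,0.168,0],"delta_rot": [0,0,-0.25]},{"gripper": 1,"linear": [0.12,0.2,0],"delta_rot": [0,0,-0.26]},{"gripper": 1,"linear": [0.138,0.232,0],"delta_rot": [0,0,-0.26]},{"gripper": 1,"linear": [0.153,0.257,0],"delta_rot": [0,0,-0.26]}]'

```text
clock: 4.25
position: [0.6502, 0.1729, 0.136]
ee_rot: [-0.0, 0.999, 0.034, -0.001]
contact_force: [-0.5, -1.2, -4.1]
width: 0.0452
gripper_force: 52.4
```

Emit:
send_rows --increments '[{"gripper": 1,"linear": [0.012,0.018,0],"delta_rot": [0,0,0]},{"gripper": 1,"linear": [0.017,0.026,-0.01],"delta_rot": [0,0,0]},{"gripper": 1,"linear": [0.017,0.026,-0.04],"delta_rot": [0,0,0]},{"gripper": 1,"linear": [0.017,0.026,-0.07],"delta_rot": [0,0,0]},{"gripper": 1,"linear": [0.017,0.026,-0.095],"delta_rot": [0,0,0]},{"gripper": 1,"linear": [0.017,0.026,-0.11],"delta_rot": [0,0,0]},{"gripper": 1,"linear": [0.017,0.026,-0.116],"delta_rot": [0,0,0]},{"gripper": 1,"linear": [0.017,0.026,-0.117],"delta_rot": [0,0,0]}]'

```text
clock: 5.05
position: [0.6665, 0.1964, 0.0195]
ee_rot: [0.0, 0.999, 0.034, -0.001]
contact_force: [-0.1, 0.1, -3.5]
width: 0.045
gripper_force: 52.4
```

Emit:
send_rows --increments '[{"gripper": 1,"linear": [0,0,-0.001],"delta_rot": [0,0,0]},{"gripper": 1,"linear": [0,0,-0.002],"delta_rot": [0,0,0]},{"gripper": 1,"linear": [0,0,-0.003],"delta_rot": [0,0,0]},{"gripper": 1,"linear": [0,0,-0.003],"delta_rot": [0,0,0]}]'

```text
clock: 5.45
position: [0.6671, 0.1969, 0.018]
ee_rot: [-0.0, 0.999, 0.034, 0.001]
contact_force: [-0.8, 0.7, -3.8]
width: 0.0453
gripper_force: 52.4
```

Emit:
send_rows --increments '[{"gripper": 1,"linear": [0,0,-0.001],"delta_rot": [0,0,0]},{"gripper": 1,"linear": [0,0,-0.002],"delta_rot": [0,0,0]},{"gripper": 1,"linear": [0,0,-0.002],"delta_rot": [0,0,0]}]'

```text
clock: 5.75
position: [0.6672, 0.1969, 0.017]
ee_rot: [-0.0, 0.999, 0.034, 0.001]
contact_force: [-1.6, -0.7, 5.3]
width: 0.0448
gripper_force: 53.4
```

Emit:
send_rows --increments '[{"gripper": 0,"linear": [0,0,0],"delta_rot": [0,0,0]},{"gripper": -0.4,"linear": [0,0,0],"delta_rot": [0,0,0]},{"gripper": -0.8,"linear": [0,0,0],"delta_rot": [0,0,0]},{"gripper": -1,"linear": [0,0,0.0],"delta_rot": [0,0,0]},{"gripper": -1,"linear": [0,0,0.02],"delta_rot": [0,0,0]},{"gripper": -1,"linear": [0,0,0.055],"delta_rot": [0,0,0]},{"gripper": -1,"linear": [0,0,0.09],"delta_rot": [0,0,0]},{"gripper": -1,"linear": [0,0,0.115],"delta_rot": [0,0,0]}]'

```text
clock: 6.55
position: [0.6678, 0.197, 0.1327]
ee_rot: [-0.0, 0.999, 0.034, 0.001]
contact_force: [0.4, 0.8, -0.2]
width: 0.0854
gripper_force: 0.0
```

Emit:
send_rows --increments '[{"gripper": -1,"linear": [-0.01,-0.023,0],"delta_rot": [0,0,0.06]},{"gripper": -1,"linear": [-0.029,-0.066,0],"delta_rot": [0,0,0.12]},{"gripper": -1,"linear": [-0.048,-0.11,0],"delta_rot": [0,0,0.12]},{"gripper": -1,"linear": [-0.067,-0.154,0],"delta_rot": [0,0,0.12]},{"gripper": -1,"linear": [-0.086,-0.198,0],"delta_rot": [0,0,0.12]},{"gripper": -1,"linear": [-0.105,-0.242,0],"delta_rot": [0,0,0.12]},{"gripper": -1,"linear": [-0.124,-0.285,0],"delta_rot": [0,0,0.12]},{"gripper": -1,"linear": [-0.143,-0.328,0],"delta_rot": [0,0,0.12]}]'

```text
clock: 7.35
position: [0.5231, -0.1328, 0.1304]
ee_rot: [0.0, 0.996, 0.094, 0.0]
contact_force: [-0.2, -1.1, 0.3]
width: 0.0857
gripper_force: 0.0
```

Emit:
send_rows --increments '[{"gripper": -1,"linear": [-0.015,-0.035,0],"delta_rot": [0,0,0]},{"gripper": -1,"linear": [-0.023,-0.054,0],"delta_rot": [0,0,0]},{"gripper": -1,"linear": [-0.023,-0.054,-0.02],"delta_rot": [0,0,0]},{"gripper": -1,"linear": [-0.023,-0.054,-0.05],"delta_rot": [0,0,0]},{"gripper": -1,"linear": [-0.023,-0.054,-0.08],"delta_rot": [0,0,0]},{"gripper": -1,"linear": [-0.023,-0.054,-0.09],"delta_rot": [0,0,0]},{"gripper": -1,"linear": [-0.023,-0.054,-0.09],"delta_rot": [0,0,0]}]'

```text
clock: 8.05
position: [0.4999, -0.1847, 0.039]
ee_rot: [-0.001, 0.996, 0.094, -0.001]
contact_force: [-0.1, -0.3, -0.0]
width: 0.0852
gripper_force: 0.0
```

Emit:
send_rows --increments '[{"gripper": -1,"linear": [0.001,0,-0.007],"delta_rot": [0,0,0]},{"gripper": -1,"linear": [0.001,0,-0.015],"delta_rot": [0,0,0]},{"gripper": 1,"linear": [0.001,0,-0.015],"delta_rot": [0,0,0]},{"gripper": 1,"linear": [0.001,0,-0.015],"delta_rot": [0,0,0]},{"gripper": 1,"linear": [0.001,0,-0.015],"delta_rot": [0,0,0]},{"gripper": 1,"linear": [0.001,0,-0.015],"delta_rot": [0,0,0]},{"gripper": 1,"linear": [0.001,0,-0.015],"delta_rot": [0,0,0]},{"gripper": 1,"linear": [0.001,0,-0.015],"delta_rot": [0,0,0]}]'

```text
clock: 8.85
position: [0.5022, -0.185, 0.0261]
ee_rot: [0.0, 0.996, 0.094, 0.0]
contact_force: [-1.3, 1.3, 6.7]
width: 0.0526
gripper_force: 52.9
```

Emit:
send_rows --increments '[{"gripper": 1,"linear": [0,0,0.015],"delta_rot": [0,0,0]},{"gripper": 1,"linear": [0,0,0.045],"delta_rot": [0,0,0]},{"gripper": 1,"linear": [0,0,0.08],"delta_rot": [0,0,0]},{"gripper": 1,"linear": [0,0,0.105],"delta_rot": [0,0,0]},{"gripper": 1,"linear": [0.005,0.02,0.11],"delta_rot": [0,0,-0.03]},{"gripper": 1,"linear": [0.013,0.055,0.11],"delta_rot": [0,0,-0.06]},{"gripper": 1,"linear": [0.022,0.094,0.11],"delta_rot": [0,0,-0.09]},{"gripper": 1,"linear": [0.031,0.133,0.11],"delta_rot": [0,0,-0.12]}]'

```text
clock: 9.65
position: [0.5326, -0.0512, 0.1349]
ee_rot: [0.0, 0.999, 0.033, -0.0]
contact_force: [1.3, 0.4, -2.6]
width: 0.0527
gripper_force: 53.4
```

Emit:
send_rows --increments '[{"gripper": 1,"linear": [0.009,0.039,0],"delta_rot": [0,0,0]},{"gripper": 1,"linear": [0.018,0.078,0],"delta_rot": [0,0,0]},{"gripper": 1,"linear": [0.027,0.117,0],"delta_rot": [0,0,0]},{"gripper": 1,"linear": [0.036,0.156,0],"delta_rot": [0,0,0]},{"gripper": 1,"linear": [0.045,0.193,0],"delta_rot": [0,0,0]},{"gripper": 1,"linear": [0.052,0.223,0],"delta_rot": [0,0,0]},{"gripper": 1,"linear": [0.058,0.245,0],"delta_rot": [0,0,0]},{"gripper": 1,"linear": [0.058,0.245,0],"delta_rot": [0,0,0]}]'

```text
clock: 10.45
position: [0.5913, 0.1958, 0.1343]
ee_rot: [-0.001, 0.999, 0.035, 0.0]
contact_force: [-1.0, 0.5, -3.1]
width: 0.0524
gripper_force: 53.3
```

Emit:
send_rows --increments '[{"gripper": 1,"linear": [0,-0.001,-0.02],"delta_rot": [0,0,0]},{"gripper": 1,"linear": [0,-0.001,-0.05],"delta_rot": [0,0,0]},{"gripper": 1,"linear": [0,-0.001,-0.08],"delta_rot": [0,0,0]},{"gripper": 1,"linear": [0,-0.001,-0.1],"delta_rot": [0,0,0]},{"gripper": 1,"linear": [0,-0.001,-0.112],"delta_rot": [0,0,0]},{"gripper": 1,"linear": [0,-0.001,-0.117],"delta_rot": [0,0,0]},{"gripper": 1,"linear": [0,-0.001,-0.119],"delta_rot": [0,0,0]},{"gripper": 1,"linear": [0,-0.001,-0.12],"delta_rot": [0,0,0]}]'

```text
clock: 11.25
position: [0.5917, 0.1918, 0.0161]
ee_rot: [-0.0, 0.999, 0.034, 0.001]
contact_force: [0.2, -0.5, -3.3]
width: 0.0525
gripper_force: 53.3
```

Emit:
send_rows --increments '[{"gripper": 1,"linear": [0,0,-0.001],"delta_rot": [0,0,0]},{"gripper": 1,"linear": [0,0,-0.001],"delta_rot": [0,0,0]}]'

```text
clock: 11.45
position: [0.5916, 0.1919, 0.0152]
ee_rot: [-0.0, 0.999, 0.034, 0.001]
contact_force: [0.4, -1.0, -3.1]
width: 0.0525
gripper_force: 53.3
```

Emit:
send_rows --increments '[{"gripper": 1,"linear": [0,0,-0.001],"delta_rot": [0,0,0]},{"gripper": 1,"linear": [0,0,-0.001],"delta_rot": [0,0,0]}]'

```text
clock: 11.65
position: [0.5916, 0.1919, 0.0151]
ee_rot: [-0.0, 0.999, 0.034, 0.001]
contact_force: [-2.1, 0.2, 5.2]
width: 0.0523
gripper_force: 54.3
```

Emit:
send_rows --increments '[{"gripper": 0,"linear": [0,0,0],"delta_rot": [0,0,0]},{"gripper": -0.4,"linear": [0,0,0],"delta_rot": [0,0,0]},{"gripper": -0.8,"linear": [0,0,0],"delta_rot": [0,0,0]},{"gripper": -1,"linear": [0,0,0.0],"delta_rot": [0,0,0]},{"gripper": -1,"linear": [0,0,0.02],"delta_rot": [0,0,0]},{"gripper": -1,"linear": [0,0,0.055],"delta_rot": [0,0,0]},{"gripper": -1,"linear": [0,0,0.09],"delta_rot": [0,0,0]},{"gripper": -1,"linear": [0,0,0.115],"delta_rot": [0,0,0]}]'

```text
clock: 12.45
position: [0.5917, 0.192, 0.1306]
ee_rot: [-0.0, 0.999, 0.034, 0.001]
contact_force: [-0.2, -0.6, 0.4]
width: 0.0853
gripper_force: 0.0
```

Run:
```python
from h import *
d=shot('side'); cv2.imwrite('pics/s2.png',cv2.resize(d['pixels'][120:300,80:340],None,fx=3,fy=3)); print(get_state()['position'])
```

```text
[0.59398888 0.19254948 0.13463162]
```

View pics/s2.png

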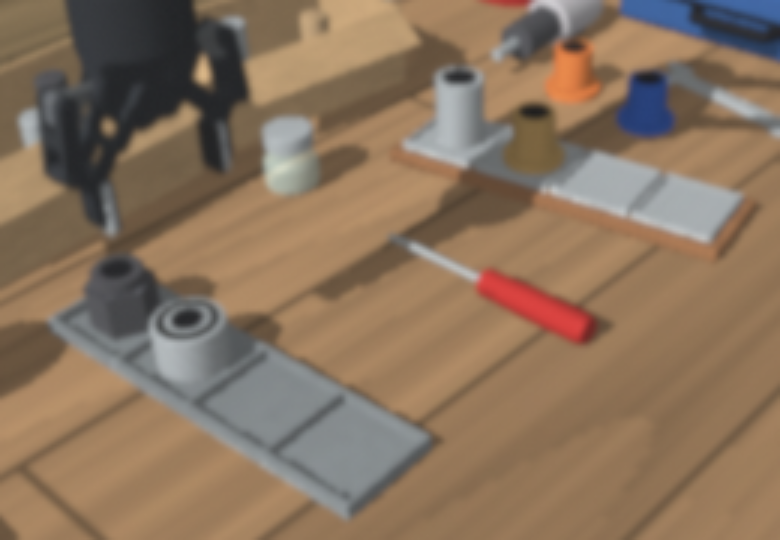

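The nut (120,295) and the bearing (188,340) stand upright in the farthest and second-farthest bays. The bush is next.

Emit:
send_rows --increments '[{"gripper": -1,"linear": [0,-0.02,0],"delta_rot": [0,0,0.06]},{"gripper": -1,"linear": [-0.003,-0.06,0],"delta_rot": [0,0,0.12]},{"gripper": -1,"linear": [-0.005,-0.108,0],"delta_rot": [0,0,0.12]},{"gripper": -1,"linear": [-0.007,-0.156,0],"delta_rot": [0,0,0.12]},{"gripper": -1,"linear": [-0.009,-0.204,0],"delta_rot": [0,0,0.12]},{"gripper": -1,"linear": [-0.011,-0.252,0],"delta_rot": [0,0,0.12]},{"gripper": -1,"linear": [-0.013,-0.295,0],"delta_rot": [0,0,0.12]},{"gripper": -1,"linear": [-0.015,-0.33,0],"delta_rot": [0,0,0.12]}]'

```text
clock: 13.3
position: [0.5755, -0.1408, 0.1281]
ee_rot: [0.0, 0.996, 0.093, 0.0]
contact_force: [-0.3, -0.1, -1.0]
width: 0.0855
gripper_force: 0.0
```

Emit:
send_rows --increments '[{"gripper": -1,"linear": [0,-0.02,0],"delta_rot": [0,0,0]},{"gripper": -1,"linear": [-0.001,-0.034,0],"delta_rot": [0,0,0]},{"gripper": -1,"linear": [-0.001,-0.034,-0.02],"delta_rot": [0,0,0]},{"gripper": -1,"linear": [-0.001,-0.034,-0.05],"delta_rot": [0,0,0]},{"gripper": -1,"linear": [-0.001,-0.034,-0.08],"delta_rot": [0,0,0]},{"gripper": -1,"linear": [-0.001,-0.034,-0.088],"delta_rot": [0,0,0]},{"gripper": -1,"linear": [-0.001,-0.034,-0.088],"delta_rot": [0,0,0]}]'

```text
clock: 14.0
position: [0.5739, -0.1713, 0.039]
ee_rot: [-0.001, 0.996, 0.094, -0.001]
contact_force: [0.2, 0.0, -0.1]
width: 0.0853
gripper_force: 0.0
```

Emit:
send_rows --increments '[{"gripper": -1,"linear": [0.002,0,-0.004],"delta_rot": [0,0,0]},{"gripper": -1,"linear": [0.002,0,-0.009],"delta_rot": [0,0,0]},{"gripper": 1,"linear": [0.002,0,-0.009],"delta_rot": [0,0,0]},{"gripper": 1,"linear": [0.002,0,-0.009],"delta_rot": [0,0,0]},{"gripper": 1,"linear": [0.002,0,-0.009],"delta_rot": [0,0,0]},{"gripper": 1,"linear": [0.002,0,-0.009],"delta_rot": [0,0,0]},{"gripper": 1,"linear": [0.002,0,-0.009],"delta_rot": [0,0,0]},{"gripper": 1,"linear": [0.002,0,-0.009],"delta_rot": [0,0,0]}]'

```text
clock: 14.8
position: [0.5772, -0.172, 0.0321]
ee_rot: [0.0, 0.996, 0.094, 0.0]
contact_force: [-1.0, 1.6, 5.6]
width: 0.037
gripper_force: 50.8
```

Emit:
send_rows --increments '[{"gripper": 1,"linear": [0,0,0.015],"delta_rot": [0,0,0]},{"gripper": 1,"linear": [0,0,0.045],"delta_rot": [0,0,0]},{"gripper": 1,"linear": [0,0,0.08],"delta_rot": [0,0,0]},{"gripper": 1,"linear": [0,0,0.105],"delta_rot": [0,0,0]},{"gripper": 1,"linear": [-0.004,0.02,0.11],"delta_rot": [0,0,-0.03]},{"gripper": 1,"linear": [-0.01,0.055,0.11],"delta_rot": [0,0,-0.06]},{"gripper": 1,"linear": [-0.016,0.094,0.11],"delta_rot": [0,0,-0.09]},{"gripper": 1,"linear": [-0.023,0.133,0.11],"delta_rot": [0,0,-0.12]}]'

```text
clock: 15.6
position: [0.5531, -0.0384, 0.1405]
ee_rot: [0.0, 0.999, 0.033, -0.001]
contact_force: [0.9, 0.1, -2.2]
width: 0.0365
gripper_force: 50.6
```

Emit:
send_rows --increments '[{"gripper": 1,"linear": [-0.007,0.039,0],"delta_rot": [0,0,0]},{"gripper": 1,"linear": [-0.013,0.078,0],"delta_rot": [0,0,0]},{"gripper": 1,"linear": [-0.02,0.117,0],"delta_rot": [0,0,0]},{"gripper": 1,"linear": [-0.027,0.156,0],"delta_rot": [0,0,0]},{"gripper": 1,"linear": [-0.033,0.19,0],"delta_rot": [0,0,0]},{"gripper": 1,"linear": [-0.037,0.214,0],"delta_rot": [0,0,0]},{"gripper": 1,"linear": [-0.039,0.228,0],"delta_rot": [0,0,0]},{"gripper": 1,"linear": [-0.039,0.228,0],"delta_rot": [0,0,0]}]'

```text
clock: 16.4
position: [0.5143, 0.19, 0.1407]
ee_rot: [0.0, 0.999, 0.035, -0.0]
contact_force: [0.0, -1.1, -2.2]
width: 0.0369
gripper_force: 50.8
```

Emit:
send_rows --increments '[{"gripper": 1,"linear": [0.001,0,-0.02],"delta_rot": [0,0,0]},{"gripper": 1,"linear": [0.001,0,-0.05],"delta_rot": [0,0,0]},{"gripper": 1,"linear": [0.001,0,-0.08],"delta_rot": [0,0,0]},{"gripper": 1,"linear": [0.001,0,-0.1],"delta_rot": [0,0,0]},{"gripper": 1,"linear": [0.001,0,-0.112],"delta_rot": [0,0,0]},{"gripper": 1,"linear": [0.001,0,-0.117],"delta_rot": [0,0,0]},{"gripper": 1,"linear": [0.001,0,-0.119],"delta_rot": [0,0,0]},{"gripper": 1,"linear": [0.001,0,-0.12],"delta_rot": [0,0,0]}]'

```text
clock: 17.2
position: [0.5168, 0.1887, 0.022]
ee_rot: [-0.0, 0.999, 0.034, 0.001]
contact_force: [1.1, 0.7, -2.7]
width: 0.0372
gripper_force: 50.7
```

Emit:
send_rows --increments '[{"gripper": 1,"linear": [0,0,-0.001],"delta_rot": [0,0,0]},{"gripper": 1,"linear": [0,0,-0.001],"delta_rot": [0,0,0]}]'

```text
clock: 17.4
position: [0.5166, 0.189, 0.0212]
ee_rot: [-0.0, 0.999, 0.034, 0.001]
contact_force: [0.5, 0.4, -1.8]
width: 0.0368
gripper_force: 50.9
```

Emit:
send_rows --increments '[{"gripper": 1,"linear": [0,0,-0.001],"delta_rot": [0,0,0]},{"gripper": 1,"linear": [0,0,-0.001],"delta_rot": [0,0,0]}]'

```text
clock: 17.6
position: [0.5167, 0.189, 0.0211]
ee_rot: [-0.0, 0.999, 0.034, 0.001]
contact_force: [-1.3, -0.8, 6.2]
width: 0.0365
gripper_force: 51.8
```

Emit:
send_rows --increments '[{"gripper": 0,"linear": [0,0,0],"delta_rot": [0,0,0]},{"gripper": -0.4,"linear": [0,0,0],"delta_rot": [0,0,0]},{"gripper": -0.8,"linear": [0,0,0],"delta_rot": [0,0,0]},{"gripper": -1,"linear": [0,0,0.0],"delta_rot": [0,0,0]},{"gripper": -1,"linear": [0,0,0.02],"delta_rot": [0,0,0]},{"gripper": -1,"linear": [0,0,0.055],"delta_rot": [0,0,0]},{"gripper": -1,"linear": [0,0,0.09],"delta_rot": [0,0,0]},{"gripper": -1,"linear": [0,0,0.115],"delta_rot": [0,0,0]}]'

```text
clock: 18.4
position: [0.5165, 0.189, 0.1364]
ee_rot: [-0.0, 0.999, 0.034, 0.001]
contact_force: [0.0, 0.3, -1.0]
width: 0.0855
gripper_force: 0.0
```

Emit:
send_rows --increments '[{"gripper": -1,"linear": [0.008,-0.02,0],"delta_rot": [0,0,0.06]},{"gripper": -1,"linear": [0.023,-0.06,0],"delta_rot": [0,0,0.12]},{"gripper": -1,"linear": [0.04,-0.104,0],"delta_rot": [0,0,0.12]},{"gripper": -1,"linear": [0.057,-0.148,0],"delta_rot": [0,0,0.12]},{"gripper": -1,"linear": [0.074,-0.192,0],"delta_rot": [0,0,0.12]},{"gripper": -1,"linear": [0.091,-0.235,0],"delta_rot": [0,0,0.12]},{"gripper": -1,"linear": [0.108,-0.278,0],"delta_rot": [0,0,0.12]},{"gripper": -1,"linear": [0.124,-0.318,0],"delta_rot": [0,0,0.12]}]'

```text
clock: 19.2
position: [0.6403, -0.1313, 0.134]
ee_rot: [0.0, 0.996, 0.093, -0.0]
contact_force: [0.6, 0.3, 0.2]
width: 0.0853
gripper_force: 0.0
```

Emit:
send_rows --increments '[{"gripper": -1,"linear": [0.006,-0.014,0],"delta_rot": [0,0,0]},{"gripper": -1,"linear": [0.011,-0.025,0],"delta_rot": [0,0,0]},{"gripper": -1,"linear": [0.011,-0.025,-0.02],"delta_rot": [0,0,0]},{"gripper": -1,"linear": [0.011,-0.025,-0.05],"delta_rot": [0,0,0]},{"gripper": -1,"linear": [0.011,-0.025,-0.08],"delta_rot": [0,0,0]},{"gripper": -1,"linear": [0.011,-0.025,-0.095],"delta_rot": [0,0,0]},{"gripper": -1,"linear": [0.011,-0.025,-0.1],"delta_rot": [0,0,0]},{"gripper": -1,"linear": [0.011,-0.025,-0.1],"delta_rot": [0,0,0]}]'

```text
clock: 20.0
position: [0.6503, -0.153, 0.0338]
ee_rot: [-0.0, 0.996, 0.094, -0.001]
contact_force: [-0.9, 0.2, 0.3]
width: 0.0852
gripper_force: 0.0
```

Emit:
send_rows --increments '[{"gripper": 1,"linear": [0,0,0],"delta_rot": [0,0,0]},{"gripper": 1,"linear": [0,0,0],"delta_rot": [0,0,0]},{"gripper": 1,"linear": [0,0,0],"delta_rot": [0,0,0]},{"gripper": 1,"linear": [0,0,0],"delta_rot": [0,0,0]},{"gripper": 1,"linear": [0,0,0],"delta_rot": [0,0,0]},{"gripper": 1,"linear": [0,0,0],"delta_rot": [0,0,0]}]'

```text
clock: 20.6
position: [0.6517, -0.1545, 0.0357]
ee_rot: [0.0, 0.996, 0.094, 0.001]
contact_force: [-0.3, -0.4, 5.6]
width: 0.0429
gripper_force: 51.4
```

Emit:
send_rows --increments '[{"gripper": 1,"linear": [0,0,0.015],"delta_rot": [0,0,0]},{"gripper": 1,"linear": [0,0,0.045],"delta_rot": [0,0,0]},{"gripper": 1,"linear": [0,0,0.08],"delta_rot": [0,0,0]},{"gripper": 1,"linear": [0,0,0.105],"delta_rot": [0,0,0]},{"gripper": 1,"linear": [-0.012,0.019,0.11],"delta_rot": [0,0,-0.03]},{"gripper": 1,"linear": [-0.032,0.051,0.11],"delta_rot": [0,0,-0.06]},{"gripper": 1,"linear": [-0.054,0.086,0.11],"delta_rot": [0,0,-0.09]},{"gripper": 1,"linear": [-0.076,0.121,0.11],"delta_rot": [0,0,-0.12]}]'

```text
clock: 21.4
position: [0.5729, -0.0321, 0.1431]
ee_rot: [-0.0, 0.999, 0.033, -0.001]
contact_force: [0.4, 1.0, -2.8]
width: 0.0427
gripper_force: 51.8
```

Emit:
send_rows --increments '[{"gripper": 1,"linear": [-0.022,0.035,0],"delta_rot": [0,0,0]},{"gripper": 1,"linear": [-0.044,0.07,0],"delta_rot": [0,0,0]},{"gripper": 1,"linear": [-0.066,0.105,0],"delta_rot": [0,0,0]},{"gripper": 1,"linear": [-0.088,0.14,0],"delta_rot": [0,0,0]},{"gripper": 1,"linear": [-0.108,0.172,0],"delta_rot": [0,0,0]},{"gripper": 1,"linear": [-0.124,0.198,0],"delta_rot": [0,0,0]},{"gripper": 1,"linear": [-0.136,0.217,0],"delta_rot": [0,0,0]},{"gripper": 1,"linear": [-0.136,0.217,0],"delta_rot": [0,0,0]}]'

```text
clock: 22.2
position: [0.4357, 0.1856, 0.1435]
ee_rot: [-0.0, 0.999, 0.035, -0.002]
contact_force: [1.0, -1.6, -4.6]
width: 0.0433
gripper_force: 52.1
```

Emit:
send_rows --increments '[{"gripper": 1,"linear": [0.002,0,-0.02],"delta_rot": [0,0,0]},{"gripper": 1,"linear": [0.002,0,-0.05],"delta_rot": [0,0,0]},{"gripper": 1,"linear": [0.002,0,-0.08],"delta_rot": [0,0,0]},{"gripper": 1,"linear": [0.002,0,-0.1],"delta_rot": [0,0,0]},{"gripper": 1,"linear": [0.002,0,-0.112],"delta_rot": [0,0,0]},{"gripper": 1,"linear": [0.002,0,-0.117],"delta_rot": [0,0,0]},{"gripper": 1,"linear": [0.002,0,-0.119],"delta_rot": [0,0,0]},{"gripper": 1,"linear": [0.002,0,-0.12],"delta_rot": [0,0,0]}]'

```text
clock: 23.0
position: [0.4407, 0.1833, 0.0247]
ee_rot: [0.0, 0.999, 0.034, -0.0]
contact_force: [-3.6, -2.3, 5.8]
width: 0.0429
gripper_force: 52.4
```

Emit:
send_rows --increments '[{"gripper": 1,"linear": [0,0,-0.001],"delta_rot": [0,0,0]},{"gripper": 1,"linear": [0,0,-0.001],"delta_rot": [0,0,0]}]'

```text
clock: 23.2
position: [0.4407, 0.1833, 0.0247]
ee_rot: [0.0, 0.999, 0.034, 0.0]
contact_force: [-2.7, -3.4, 4.7]
width: 0.0427
gripper_force: 53.0
```

Contact with the bay floor, so I release, lift clear and check.

Emit:
send_rows --increments '[{"gripper": 0,"linear": [0,0,0],"delta_rot": [0,0,0]},{"gripper": -0.4,"linear": [0,0,0],"delta_rot": [0,0,0]},{"gripper": -0.8,"linear": [0,0,0],"delta_rot": [0,0,0]},{"gripper": -1,"linear": [0,0,0.0],"delta_rot": [0,0,0]},{"gripper": -1,"linear": [0,0,0.02],"delta_rot": [0,0,0]},{"gripper": -1,"linear": [0,0,0.055],"delta_rot": [0,0,0]},{"gripper": -1,"linear": [0,0,0.09],"delta_rot": [0,0,0]},{"gripper": -1,"linear": [0,0,0.12],"delta_rot": [0,0,0]}]'

```text
clock: 24.0
position: [0.4415, 0.1841, 0.1452]
ee_rot: [-0.0, 0.999, 0.034, 0.001]
contact_force: [1.3, 0.6, 0.1]
width: 0.0854
gripper_force: 0.0
```

Emit:
send_rows --increments '[{"gripper": -1,"linear": [0,-0.03,0.02],"delta_rot": [0,0,0]},{"gripper": -1,"linear": [0,-0.07,0.03],"delta_rot": [0,0,0]},{"gripper": -1,"linear": [0,-0.11,0.03],"delta_rot": [0,0,0]},{"gripper": -1,"linear": [0,-0.15,0.03],"delta_rot": [0,0,0]},{"gripper": -1,"linear": [0,-0.18,0.03],"delta_rot": [0,0,0]},{"gripper": -1,"linear": [0,-0.2,0.03],"delta_rot": [0,0,0]},{"gripper": -1,"linear": [0,-0.2,0.03],"delta_rot": [0,0,0]}]'

```text
clock: 24.7
position: [0.4414, -0.0183, 0.1735]
ee_rot: [0.001, 0.999, 0.032, 0.001]
contact_force: [0.4, 0.5, -0.0]
width: 0.0854
gripper_force: 0.0
```

Run:
```python
from h import *
d=shot('side'); t=shot('top')
a=cv2.resize(d['pixels'][180:300,70:250],(640,427)); b=cv2.resize(t['pixels'][105:240,140:190],(158,427))
cv2.imwrite('pics/end.png',np.hstack([a,b])); s=get_state(); print(s['position'],s['clock'],s['width'])
```

```text
[ 0.44097321 -0.01605911  0.17337436] 24.8 0.08485209315671097
```

View pics/end.png

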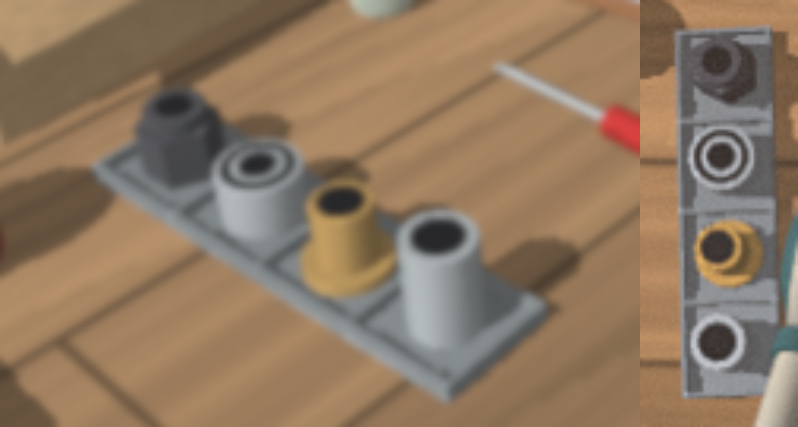

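All four stand flat and inside their bays, from far to near: nut (178,135), bearing (258,185), bush (343,240) and spacer (438,275). I'm handing the job in.

```bash
python3 -c "
from rig import sign_off
print(sign_off())"
```

```text
the job is handed in; nothing more can be done
None
```

The nut, bearing, bush and spacer stand upright in the tray from the farthest bay to the nearest, as the final pictures show; I handed the job in at about 25 s, and no verdict came back.

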